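# Unclip the syrup pump head and put it away to dry

## Robot

A 6-joint arm with a two-finger parallel gripper is mounted at the origin on the work surface. World frame = base frame: x ahead of the robot, y to its left, z up, the work surface at z = 0. Lengths are in mm, angles in rad, forces in N, time in s.
With the tool pointing down it reaches from about 375 to 900 mm from the base axis. Payload 3.1 kg.
Tool frame: the origin (TCP) lies midway between the tips of the shut fingers; the grasp point (between the pads) lies manip.grip_depth behind it (manip.grip_depth is the distance from the TCP to the grasp point, in mm); z points along the fingers, x is the direction in which the jaws open and shut, and the axes are right-handed (so a half turn about z gives the same grasp; the last joint's range is limited). The gripper opens to 87 mm and grips with 3 to 60 N. Pads are 19 mm wide; open, the fingers measure 117 mm over their backs; the gripper's body (75 mm by 190 mm) begins 51 mm behind the grasp point.
Start: joints at [-1.304, 0.527, 1.433, -0, 1.181, -0.178], TCP at [269.506, -563.882, 222.548] pointing down, gripper open.
Joint ranges: [-3.08, 3.08], [-0.75, 2.2], [0.22, 2.44], [-1.43, 4.57], [0, 2.65], [-2.85, 2.85]. Speed limits (rad/s): [2.79, 2.79, 3.14, 3.14, 3.14, 3.14].

## Interface

Orientations are given as a 3x3 rotation matrix whose columns are the frame's x, y, z axes.
In Python, from bench import manip, eyes, boxes_of, mark_of gives the robot as it stands.
- The arm moves only by the tool arm_command, never from a script. Its argument "moves" is a list of rows, each an object with "offset": the shift along the world's x, y, z in mm, a list of three; "yaw": the turn about the world's z in rad. In form: [{"offset": [tx, ty, tz], "yaw": yaw}, ...]. A call has 1 to 5 rows; each row shifts and turns the commanded pose from where the row before left it; what a row does not reach is not made up. A row lasts 1/12 s, in which the tool goes at most 41.7 mm and 7.16 degrees, less where a joint would pass 70% of its speed; a pose out of reach is approached as far as the arm can. A call is refused whole if a number of a shift passes 41.7 or a number of a turn 0.125, either way. A call with a gripper value outside its range is refused whole. "hand" is the closure, from -1 (fully open) to 1 (shut), set as the call begins (left out, the last holds). The fingers move at their own pace and stop on an object; "force" is the grip in N (left out, the last holds). Time passes only in rows, so rows that do not move let the fingers close. It gives the time, the measured TCP pose, the force and the opening at its end, in the units of the state.
- manip.sense(): the state, without advancing time (a new reading comes with each control period).
- eyes.get_image(name): name is "scene" or "top"; returns a dict with "pixels" (420x560x3 uint8, blue, green, red), "depth" (420x560 float32, mm along the optical axis (not along the pixel's ray), 0 where there is no reading), "camera_matrix" (3x3 intrinsics, pixels), "k1" (the pictures are not rectified: a ray, as slopes to the right and down, at radius r is drawn at 1 + k1 r^2 times it, then the intrinsics apply), "rvec" (rotation vector, rad) and "tvec" (3), from world to camera coordinates, as OpenCV has them. Camera axes: x right, y down, z forward; pixel columns grow to the right and rows downward; lengths in mm; the calibration is good to about 2 mm. A picture is of the moment at which its call begins.
- manip.hand_in(): hands the job in, once; it reports no verdict.
Trained networks look in a picture, given as the dict that the camera call returned (one of the last four; its "shot" number tells which), for a name from the list of things; names that differ only in an ending like _2 or _b are one class to them, and where a whole thing is asked for, a point or a joint stands for the part that bears it (a point fixed in the world has none). Each returns a list of dicts, best first, with "conf" (0 to 1); they miss things now and then, are a little off and sometimes report something else, mostly with a low value. They report only what shows in the picture. A call takes as long as a camera call.
- boxes_of(thing, picture): "point" ([x, y, z] in mm, in the coordinates of the camera as it stood for that picture, good to about 4 mm: the middle of the surface that is visible of it).
- mark_of(thing, picture): "point" ([x, y, z] in mm, in the coordinates of the camera as it stood for that picture, good to about 4 mm: a listed point, or the origin of a listed thing).
The state is a dict: "t": time; "joint_positions": joint angles; "dq": joint speeds; "tau": joint torques, N m; "tool_pos": TCP position; "tool_rot": TCP orientation; "ft_force": force on the tool from outside, world axes, zero at the start; "moment": the same for the moment, N m; "gripper_width": finger opening in mm.
Only numpy, scipy, OpenCV 4.12 (cv2) and the standard library are available. Lean on these libraries where they do the work, as an engineer would, in place of code of your own. Each camera call takes 0.05 s, during which the arm holds its last target. There are 200 camera calls.

## Task

Take the pump head off the syrup canister: hold its side button fully pressed while you pull the head straight up off its post. Stand it upright on the drip mat and let go; then take it again by the round knob on top and set it down, without dropping it, upright on the floor of the empty bay of the drying caddy. Do not tip the head over and leave the cup, the milk bottle, the spoon and the cap in the other bay where they are.

Things in the scene. Friction and masses are not known exactly. Their poses are not given: they have to be found in the camera images.
- head_center (a point): centre of the pump head's hub, a white plastic block 40 mm square and 40 mm high (point 20 mm above its underside). x: towards the spout, an 11 mm steel bar 26 to 38 mm above the underside, reaching 71.5 mm from the hub's axis, its end bent down to 12 mm above the underside. y: towards the grey release button. z: up
- button_face (a point): middle of the outer face of the grey ribbed button, 20 mm wide, 16 mm high, 8 to 24 mm above the head's underside; unpressed it stands 6 mm proud of the hub, 26 mm from its axis; y points out of the face. Pinching the hub along y, one finger on the button, one on the plain face opposite, presses it and grips the head at once
- button (a joint): travel of the release button, m: 0 out, 0.006 fully pressed (flush with the hub); the spring takes 2.5 N to start and 6.7 N at full travel
- knob_center (a point): middle of the round black knob on top of the head, on the hub's axis, 50 mm above the head's underside; the knob is 30 mm across and 20 mm high, its foot (40 mm above the underside) narrows to 22 mm and its flat top lies 60 mm above the underside
- knob: the knob itself (origin at its foot, on the hub's axis, 40 mm above the head's underside)
- head: the whole pump head, about 120 g; origin at the middle of its underside, axes as head_center. It starts on a keyed square post that enters its underside by 28 mm, so it must rise 28 mm straight up to come free; a spring catch holds it until the button is pressed at least 4 mm
- seat (a point): shoulder on which the middle of the head's underside rests at the start, 130 mm above the counter; x under the spout, z up. The canister is a fixed steel can, 96 mm across, black lid 100 mm across with its top at 110 mm, foot plate 116 mm across; a 33 mm wide neck rises 20 mm from the lid to this shoulder; the 20 mm square steel post stands 28 mm above it
- mat_top (a point): middle of the top of the drip mat, a fixed grey-ribbed black rubber square 110 by 110 mm, 3 mm thick; x and y along its sides
- bay (a point): middle of the floor of the caddy's empty bay, 4 mm above the counter. The fixed steel caddy is 135 x 131 x 36 mm, walls 4 mm, rising 32 mm above the floor. Two equal bays, each 127 mm along this x and 59 mm along y; the other one, on the -y side, holds a cap. The head fits lengthwise, spout along x, either way, with no room for fingers beside the hub
- cap: white domed cap, 40 mm across, 24 mm high, in the other bay, not to be moved; origin under its centre
- cup: clear plastic cup, 84 mm across, 100 mm high, not to be moved; origin under its centre
- milk: white milk bottle, 84 mm across, 200 mm high, not to be moved; origin under its centre
- spoon: steel spoon with a wooden handle, 170 mm long, on the counter, not to be moved; handle towards its -x

How it is judged:
By the outcome, as a careful person would: the job done as asked, in the order asked, and still so for the second after the job is handed in, with the robot touching nothing.
It also fails if it takes over 64 s, if anything falls off the work surface, if the arm or the gripper's body presses on something with over 40 N, if the wrist force passes 120 N, or if a joint passes its speed limit or range.

## Working session

There is one attempt and no reset: what is moved stays moved. The work goes in short steps, Python scripts to look and compute and a tool call to move; the robot and the scene stay as the last step left them, time stands still between calls to the robot, and variables do not carry over. Pictures are saved under pics/ and viewed, about 8 in all and at most 12, crops included, and the job is handed in when it is done.

Besides the shell and the picture viewer there is one more tool, called after "Emit:" by a JSON object that holds its "fn" and its "kwargs". arm_command: Moves the arm, as the interface text tells. Its arguments: {"type":"object","properties":{"moves":{"type":"array","items":{"type":"object","properties":{"offset":{"type":"array","items":{"type":"number"}},"yaw":{"type":"number"}}}},"hand":{"type":"number"},"force":{"type":"number"}},"required":["moves"]}

```bash
mkdir -p pics
cat > h.py <<'E'
import numpy as np, cv2
from bench import manip, eyes, boxes_of, mark_of
def Rt(p): return cv2.Rodrigues(np.array(p["rvec"],float))[0], np.array(p["tvec"],float).ravel()
def toW(p,c): R,t=Rt(p); return R.T@(np.array(c,float)-t)
def proj(p,X):
    R,t=Rt(p); d=np.array([p["k1"],0,0,0],float)
    return cv2.projectPoints(np.array(X,float).reshape(-1,3),R,t,np.array(p["camera_matrix"],float),d)[0].reshape(-1,2)
def cloud(p):
    d=p["depth"]; v,u=np.nonzero(d>0)
    n=cv2.undistortPoints(np.stack([u,v],1).astype(float).reshape(-1,1,2),np.array(p["camera_matrix"],float),np.array([p["k1"],0,0,0],float)).reshape(-1,2)
    z=d[v,u]; R,t=Rt(p); P=(np.c_[n*z[:,None],z]-t)@R
    return P,u,v
def save(p,n): cv2.imwrite(f"pics/{n}.png",p["pixels"])
E
python3 - <<'E'
from h import *
np.set_printoptions(precision=1,suppress=True)
print(manip.grip_depth)
for c in ("scene","top"):
    p=eyes.get_image(c); save(p,c+"0")
    R,t=Rt(p); print(c,"cam at",-R.T@t, "fwd",R[2])
    for n in "head_center button_face knob_center knob head seat mat_top bay cap cup milk spoon".split():
        m=mark_of(n,p)
        for x in m[:2]:
            w=toW(p,x["point"]); print(n,round(x["conf"],2),w,proj(p,w)[0], [k for k in x if k not in("conf","point")])
E
```

```text
18.700000000000003
scene cam at [1182.4  685.7  940.3] fwd [-0.5 -0.6 -0.7]
head_center 0.77 [553.6 152.9 150.7] [323.6 222.1] []
head_center 0.52 [ 535.9 -217.4    0.8] [251.  195.6] []
button_face 0.38 [579.1 152.2 142.6] [316.9 228.1] []
button_face 0.15 [674.6  16.4   1.8] [261.6 250.7] []
knob_center 0.97 [557.7 156.  178.1] [324.1 216.3] []
knob 0.49 [552.9 151.8 168.6] [324.  217.2] []
head 0.86 [550.1 155.5 130.5] [324.6 227.1] []
seat 0.77 [550.1 149.7 132.7] [323.2 225.4] []
mat_top 0.96 [483.8 -20.8   4.8] [298.3 216.6] []
bay 0.9 [ 536.7 -216.3    5.1] [250.9 194.9] []
cap 0.41 [ 514.3 -284.8    0.8] [244.5 184.4] []
cup 0.77 [672.6  16.9   3.8] [262.2 250.1] []
milk 0.82 [469.2 422.1  -1.9] [408.9 298. ] []
spoon 0.63 [ 493.5 -399.2   -1.4] [231.3 168.9] []
top cam at [ 523.1  -10.6 1166. ] fwd [ 0.1  0.  -1. ]
head_center 0.95 [551.6 152.7 148.1] [222.7 226. ] []
button_face 0.47 [546.5 152.3 181.2] [220.5 228. ] []
button_face 0.34 [577.2 154.2 144.5] [222.1 214.8] []
knob_center 0.75 [549.9 152.6 180.4] [220.4 226.4] []
knob 0.55 [553.  152.8 170.5] [221.  225.1] []
head 0.98 [551.6 152.3 131.4] [224.  226.2] []
head 0.54 [554.3 151.7 132.1] [224.2 225. ] []
seat 0.67 [551.7 151.8 132.2] [224.1 226.1] []
mat_top 0.95 [482.6 -15.9   1.6] [297.3 252.7] []
bay 0.57 [ 537.8 -220.2    6.9] [376.  229.4] []
cap 0.6 [ 513.8 -285.7    4.8] [401.4 238.2] []
cup 0.86 [681.6  15.2   1.3] [283.6 176.3] []
milk 0.92 [472.5 418.5   2.6] [131.5 259.6] []
milk 0.3 [551.1 151.1 129.9] [224.6 226.4] []
spoon 0.71 [ 490.5 -403.7   -6.2] [445.3 245.9] []
```

Run:
```python
import cv2,numpy as np
a=cv2.imread("pics/top0.png"); s=cv2.imread("pics/scene0.png")
c=lambda im,x,y,w,h:cv2.resize(im[y:y+h,x:x+w],(400,300),interpolation=cv2.INTER_CUBIC)
o=np.vstack([np.hstack([cv2.resize(a,(400,300)),cv2.resize(s,(400,300))]),np.hstack([c(a,172,190,100,75),c(s,274,185,100,75)])])
cv2.imwrite("pics/m1.png",o)
```

```text
(no output)
```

View pics/m1.png

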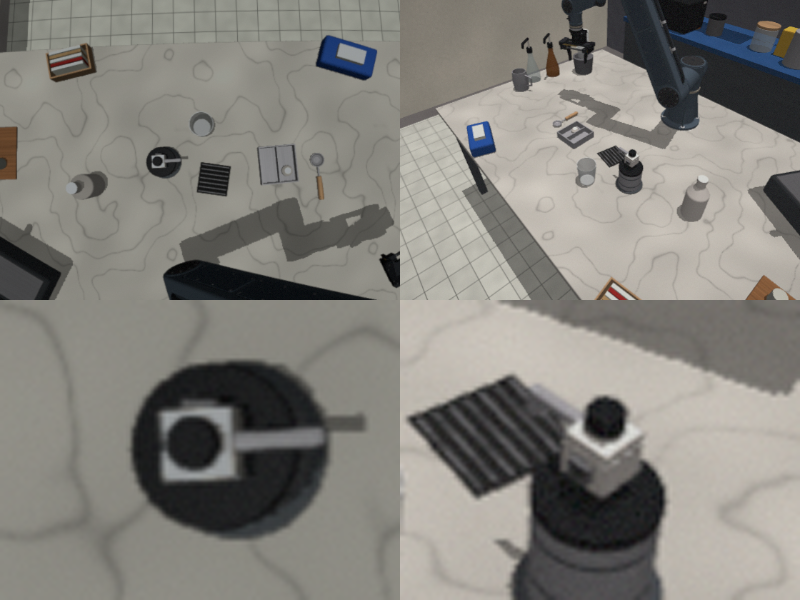

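The pictures show the head on the canister at top view (222,226), with the spout pointing right (world −y) and the button on the far side (+x). The mat is at (298,252). The caddy is at (387,230), with its empty bay on the left (+y) side. Next I measure exact poses and yaws from the depth.

Run:
```python
from h import *
np.set_printoptions(precision=1,suppress=True)
for c in ("top","scene"):
    p=eyes.get_image(c); P,u,v=cloud(p); print(c)
    def sel(cx,cy,r,z0,z1): 
        m=(np.hypot(P[:,0]-cx,P[:,1]-cy)<r)&(P[:,2]>z0)&(P[:,2]<z1); return P[m],u[m],v[m]
    def rect(Q): 
        r=cv2.minAreaRect(Q[:,:2].astype(np.float32)); return np.array(r[0]),np.array(r[1]),r[2]
    k,_,_=sel(552,153,40,182,200); print("knob top",len(k),k.mean(0),np.median(k[:,2]), rect(k))
    h,_,_=sel(552,153,90,160,178); print("hub top z",np.median(h[:,2]),len(h))
    s=h[h[:,1]<122]; print("spout",len(s),s.mean(0),s.min(0),"dir",np.polyfit(s[:,1],s[:,0],1))
    hb=h[h[:,1]>128]; print("hub",rect(hb),hb.min(0),hb.max(0))
    g,_,_=sel(525,-253,120,25,45); print("caddy rim",len(g),np.median(g[:,2]),rect(g))
    b,_,_=sel(537,-218,25,-10,15); print("bay floor z",np.median(b[:,2]) if len(b) else None)
    mk=np.zeros(p["depth"].shape,np.uint8)
    m,mu,mv=sel(483,-18,85,-6,12); dark=p["pixels"][mv,mu].max(1)<70; print("mat",np.median(m[dark][:,2]),rect(m[dark]))
```

```text
top
knob top 152 [551.9 152.2 189.5] 189.65100055115863 (array([552.2, 152.6]), array([29.4, 29. ]), 71.20915985107422)
hub top z 168.8167529043428 284
spout 91 [553.8 101.5 166.8] [548.1  81.6 160. ] dir [ -0.1 559.8]
hub (array([552. , 150.6]), array([39.9, 44.8]), 2.5542047023773193) [531.3 128.2 160.1] [571.3 173.6 175.5]
caddy rim 598 33.435316914288364 (array([ 535.8, -250.1]), array([136. , 134.1]), 3.8745365142822266)
bay floor z 3.8286210728349737
mat 2.86962060672996 (array([488.7, -20.1]), array([108.6, 109.2]), 80.87085723876953)
scene
knob top 75 [554.8 157.4 188.9] 189.56181573552118 (array([552.9, 156.4]), array([29.3, 26.7]), 17.197233200073242)
hub top z 167.65977944247442 175
spout 45 [556.2 102.5 165.8] [550.2  84.5 160.3] dir [ -0.  559.9]
hub (array([552.5, 152.3]), array([41.6, 47.9]), 0.4072009027004242) [531.6 128.3 160.9] [573.1 176.3 177.7]
caddy rim 391 31.562460219059243 (array([ 535.5, -247.2]), array([141.3, 136.7]), 4.703754901885986)
bay floor z 4.53856063586113
mat 2.792832985273224 (array([488.3, -18.2]), array([111.7, 109.7]), 81.73291015625)
```

Run:
```python
from h import *
s=manip.sense(); print(s["t"],s["tool_pos"],np.round(s["tool_rot"],3),s["gripper_width"])
R=s["tool_rot"]; print(np.arctan2(R[1][0],R[0][0]))
```

```text
1.4 [ 269.5082963  -563.8820597   222.55059983] [[ 0.431 -0.902 -0.   ]
 [-0.902 -0.431 -0.   ]
 [-0.     0.    -1.   ]] 86.93175474695965
-1.1249664109333302
```

Emit:
{"fn": "arm_command", "kwargs": {"moves": [{"offset":[14,35.9,5],"yaw":0.058},{"offset":[14,35.9,5],"yaw":0.058},{"offset":[14,35.9,5],"yaw":0.058},{"offset":[14,35.9,5],"yaw":0.058},{"offset":[14,35.9,5],"yaw":0.058}], "hand": -1}}

```text
t: 1.82
tool_pos: [339.8, -382.8, 247.8]
tool_rot: [[0.673, -0.74, 0.0], [-0.74, -0.673, 0.0], [0.0, -0.0, -1.0]]
ft_force: [0.5, 0.2, 0.3]
gripper_width: 86.7
```

Emit:
{"fn": "arm_command", "kwargs": {"moves": [{"offset":[14,35.9,5],"yaw":0.058},{"offset":[14,35.9,5],"yaw":0.058},{"offset":[14,35.9,5],"yaw":0.058},{"offset":[14,35.9,5],"yaw":0.058},{"offset":[14,35.9,0],"yaw":0.058}]}}

```text
t: 2.23
tool_pos: [410.4, -203.6, 268.7]
tool_rot: [[0.856, -0.516, 0.002], [-0.516, -0.856, -0.002], [0.003, 0.0, -1.0]]
ft_force: [0.8, -0.2, 0.6]
gripper_width: 87.0
```

Emit:
{"fn": "arm_command", "kwargs": {"moves": [{"offset":[14,35.9,0],"yaw":0.058},{"offset":[14,35.9,0],"yaw":0.058},{"offset":[14,35.9,0],"yaw":0.058},{"offset":[14,35.9,0],"yaw":0.058},{"offset":[14,35.9,0],"yaw":0.058}]}}

```text
t: 2.65
tool_pos: [480.0, -23.5, 267.9]
tool_rot: [[0.968, -0.249, 0.001], [-0.249, -0.968, -0.0], [0.001, 0.0, -1.0]]
ft_force: [1.1, -0.8, 0.2]
gripper_width: 86.7
```

Emit:
{"fn": "arm_command", "kwargs": {"moves": [{"offset":[14,35.9,0],"yaw":0.058},{"offset":[14,35.9,0],"yaw":0.058},{"offset":[14,35.9,0],"yaw":0.058},{"offset":[14,35.9,0],"yaw":0.058},{"offset":[14,35.9,0],"yaw":0.058}]}}

```text
t: 3.07
tool_pos: [549.8, 156.2, 267.7]
tool_rot: [[0.999, 0.038, 0.0], [0.038, -0.999, -0.0], [0.0, 0.0, -1.0]]
ft_force: [-0.3, -0.8, -0.4]
gripper_width: 86.8
```

Emit:
{"fn": "arm_command", "kwargs": {"moves": [{"offset":[3,0,-25],"yaw":0.008},{"offset":[0,0,-25],"yaw":0},{"offset":[0,0,-25],"yaw":0},{"offset":[0,0,-20],"yaw":0},{"offset":[0,0,-15],"yaw":0}]}}

```text
t: 3.48
tool_pos: [551.5, 154.3, 155.6]
tool_rot: [[0.999, 0.044, -0.003], [0.044, -0.999, -0.0], [-0.003, 0.0, -1.0]]
ft_force: [-0.4, 0.0, 0.8]
gripper_width: 86.7
```

Emit:
{"fn": "arm_command", "kwargs": {"moves": [{"offset":[0,0,-12],"yaw":0},{"offset":[0,0,-10],"yaw":0},{"offset":[0,0,0],"yaw":0},{"offset":[0,0,0],"yaw":0}]}}

```text
t: 3.82
tool_pos: [552.5, 154.1, 135.4]
tool_rot: [[0.999, 0.043, -0.001], [0.043, -0.999, -0.0], [-0.001, 0.0, -1.0]]
ft_force: [-0.0, 0.1, 0.4]
gripper_width: 87.2
```

Closing with 25 N (well over the 6.7 N spring, gentle on the arm).

Emit:
{"fn": "arm_command", "kwargs": {"moves": [{"offset":[0,0,0],"yaw":0},{"offset":[0,0,0],"yaw":0},{"offset":[0,0,0],"yaw":0},{"offset":[0,0,0],"yaw":0},{"offset":[0,0,0],"yaw":0}], "hand": 1, "force": 25}}

```text
t: 4.23
tool_pos: [552.8, 154.2, 136.1]
tool_rot: [[0.999, 0.043, 0.001], [0.043, -0.999, 0.0], [0.001, -0.0, -1.0]]
ft_force: [0.5, -0.2, -0.4]
gripper_width: 61.7
```

Emit:
{"fn": "arm_command", "kwargs": {"moves": [{"offset":[0,0,0],"yaw":0},{"offset":[0,0,0],"yaw":0},{"offset":[0,0,0],"yaw":0},{"offset":[0,0,0],"yaw":0}]}}

```text
t: 4.57
tool_pos: [552.6, 154.1, 135.8]
tool_rot: [[0.999, 0.043, 0.0], [0.043, -0.999, 0.0], [0.0, -0.0, -1.0]]
ft_force: [1.1, -0.1, 2.2]
gripper_width: 39.4
```

Emit:
{"fn": "arm_command", "kwargs": {"moves": [{"offset":[0,0,0],"yaw":0},{"offset":[0,0,2],"yaw":0},{"offset":[0,0,3],"yaw":0},{"offset":[0,0,3],"yaw":0},{"offset":[0,0,4],"yaw":0}]}}

```text
t: 4.98
tool_pos: [552.4, 154.1, 147.6]
tool_rot: [[0.999, 0.043, -0.0], [0.043, -0.999, 0.0], [-0.0, -0.0, -1.0]]
ft_force: [0.7, -0.3, -1.7]
gripper_width: 39.9
```

Emit:
{"fn": "arm_command", "kwargs": {"moves": [{"offset":[0,0,5],"yaw":0},{"offset":[0,0,8],"yaw":0},{"offset":[0,0,10],"yaw":0},{"offset":[0,0,12],"yaw":0},{"offset":[0,0,10],"yaw":0}]}}

```text
t: 5.4
tool_pos: [552.2, 154.2, 194.0]
tool_rot: [[0.999, 0.043, -0.0], [0.043, -0.999, 0.0], [-0.0, -0.0, -1.0]]
ft_force: [0.5, 0.5, -1.5]
gripper_width: 39.7
```

Run:
```python
from h import *
a=eyes.get_image("scene"); b=eyes.get_image("top")
o=np.hstack([cv2.resize(i["pixels"][y:y+120,x:x+120],(400,400)) for i,x,y in((a,264,140),(b,170,160))])
cv2.imwrite("pics/m2.png",o); print(manip.sense()["ft_force"],manip.sense()["gripper_width"],manip.sense()["tool_pos"])
```

```text
[ 0.30284102 -0.75569185 -0.69446029] 39.82316777051128 [553.75313377 154.31529019 195.05285015]
```

View pics/m2.png

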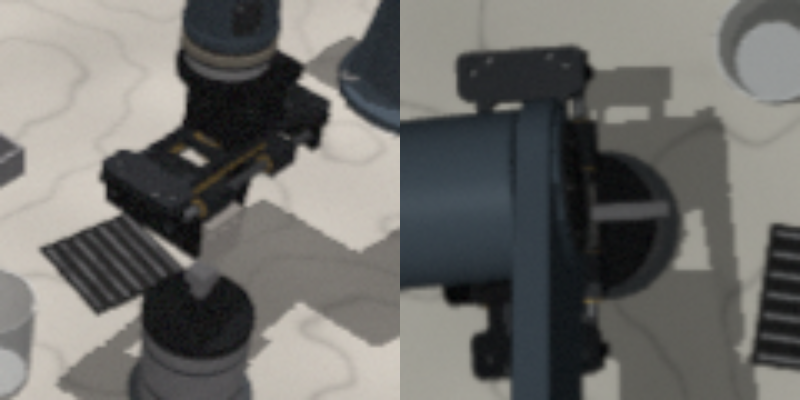

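Emit:
{"fn": "arm_command", "kwargs": {"moves": [{"offset":[-8,-20,0],"yaw":0},{"offset":[-12,-32,0],"yaw":0},{"offset":[-14,-34,0],"yaw":0},{"offset":[-14,-34,0],"yaw":0},{"offset":[-12,-32,0],"yaw":0}]}}

```text
t: 5.92
tool_pos: [490.9, 1.0, 192.3]
tool_rot: [[0.999, 0.044, -0.001], [0.044, -0.999, 0.0], [-0.001, -0.0, -1.0]]
ft_force: [-0.2, -1.5, -1.5]
gripper_width: 39.7
```

Emit:
{"fn": "arm_command", "kwargs": {"moves": [{"offset":[-7,-20,0],"yaw":0},{"offset":[0,0,-20],"yaw":0},{"offset":[0,0,-30],"yaw":0},{"offset":[0,0,-30],"yaw":0},{"offset":[0,0,-30],"yaw":0}]}}

```text
t: 6.33
tool_pos: [485.6, -18.3, 81.9]
tool_rot: [[0.999, 0.042, 0.001], [0.042, -0.999, -0.0], [0.001, 0.0, -1.0]]
ft_force: [-0.5, 0.0, -1.4]
gripper_width: 40.1
```

Emit:
{"fn": "arm_command", "kwargs": {"moves": [{"offset":[0,0,-25],"yaw":0},{"offset":[0,0,-20],"yaw":0},{"offset":[0,0,-10],"yaw":0},{"offset":[0,0,-5],"yaw":0},{"offset":[0,0,-4],"yaw":0}]}}

```text
t: 6.75
tool_pos: [485.6, -17.9, 18.3]
tool_rot: [[0.999, 0.043, -0.0], [0.043, -0.999, 0.0], [-0.0, -0.0, -1.0]]
ft_force: [0.4, 0.2, -1.1]
gripper_width: 39.6
```

Emit:
{"fn": "arm_command", "kwargs": {"moves": [{"offset":[0,0,-3],"yaw":0},{"offset":[0,0,-2],"yaw":0},{"offset":[0,0,-2],"yaw":0},{"offset":[0,0,0],"yaw":0}]}}

```text
t: 7.08
tool_pos: [485.9, -17.9, 12.0]
tool_rot: [[0.999, 0.043, 0.001], [0.043, -0.999, -0.0], [0.001, 0.0, -1.0]]
ft_force: [0.3, 0.4, -1.0]
gripper_width: 40.0
```

Commanded z is about 11.6, and the mat is expected at 8.6. Easing down.

Emit:
{"fn": "arm_command", "kwargs": {"moves": [{"offset":[0,0,-1],"yaw":0},{"offset":[0,0,-1],"yaw":0},{"offset":[0,0,0],"yaw":0}]}}

```text
t: 7.33
tool_pos: [485.6, -17.9, 9.7]
tool_rot: [[0.999, 0.043, 0.0], [0.043, -0.999, -0.0], [0.0, 0.0, -1.0]]
ft_force: [0.3, 0.8, -1.7]
gripper_width: 39.8
```

Emit:
{"fn": "arm_command", "kwargs": {"moves": [{"offset":[0,0,-0.7],"yaw":0},{"offset":[0,0,0],"yaw":0},{"offset":[0,0,0],"yaw":0}]}}

```text
t: 7.58
tool_pos: [485.5, -17.9, 8.8]
tool_rot: [[0.999, 0.043, -0.0], [0.043, -0.999, 0.0], [-0.0, -0.0, -1.0]]
ft_force: [0.1, -0.4, -1.8]
gripper_width: 39.9
```

Emit:
{"fn": "arm_command", "kwargs": {"moves": [{"offset":[0,0,-0.7],"yaw":0},{"offset":[0,0,0],"yaw":0},{"offset":[0,0,0],"yaw":0}]}}

```text
t: 7.83
tool_pos: [485.5, -17.9, 8.7]
tool_rot: [[0.999, 0.043, 0.0], [0.043, -0.999, -0.0], [0.0, 0.0, -1.0]]
ft_force: [-1.0, 0.5, 5.9]
gripper_width: 40.0
```

Emit:
{"fn": "arm_command", "kwargs": {"moves": [{"offset":[0,0,-0.5],"yaw":0},{"offset":[0,0,0],"yaw":0},{"offset":[0,0,0],"yaw":0}]}}

```text
t: 8.08
tool_pos: [485.6, -17.9, 8.7]
tool_rot: [[0.999, 0.043, 0.001], [0.043, -0.999, -0.0], [0.001, 0.0, -1.0]]
ft_force: [-1.8, -0.4, 9.9]
gripper_width: 40.2
```

Emit:
{"fn": "arm_command", "kwargs": {"moves": [{"offset":[0,0,0.6],"yaw":0},{"offset":[0,0,0],"yaw":0}]}}

```text
t: 8.25
tool_pos: [485.6, -17.9, 8.7]
tool_rot: [[0.999, 0.043, 0.001], [0.043, -0.999, -0.0], [0.001, 0.0, -1.0]]
ft_force: [-1.1, 0.1, 6.1]
gripper_width: 40.1
```

Emit:
{"fn": "arm_command", "kwargs": {"moves": [{"offset":[0,0,0],"yaw":0},{"offset":[0,0,0],"yaw":0},{"offset":[0,0,0],"yaw":0},{"offset":[0,0,0],"yaw":0},{"offset":[0,0,0],"yaw":0}], "hand": -1}}

```text
t: 8.67
tool_pos: [484.9, -17.8, 7.9]
tool_rot: [[0.999, 0.043, -0.001], [0.043, -0.999, 0.0], [-0.001, -0.0, -1.0]]
ft_force: [0.2, 0.4, 0.2]
gripper_width: 65.4
```

Emit:
{"fn": "arm_command", "kwargs": {"moves": [{"offset":[0,0,0],"yaw":0},{"offset":[0,0,0],"yaw":0},{"offset":[0,0,4],"yaw":0},{"offset":[0,0,8],"yaw":0},{"offset":[0,0,15],"yaw":0}]}}

```text
t: 9.08
tool_pos: [484.6, -17.7, 35.0]
tool_rot: [[0.999, 0.043, -0.003], [0.043, -0.999, 0.001], [-0.003, -0.001, -1.0]]
ft_force: [-1.3, 0.5, 0.1]
gripper_width: 86.5
```

Emit:
{"fn": "arm_command", "kwargs": {"moves": [{"offset":[0,0,25],"yaw":0},{"offset":[0,0,30],"yaw":0},{"offset":[0,0,30],"yaw":0},{"offset":[0,0,30],"yaw":0},{"offset":[0,0,20],"yaw":0}]}}

```text
t: 9.5
tool_pos: [486.2, -18.0, 173.6]
tool_rot: [[0.999, 0.043, 0.004], [0.043, -0.999, -0.001], [0.004, 0.001, -1.0]]
ft_force: [0.4, -0.3, -0.3]
gripper_width: 86.9
```

Run:
```python
from h import *
np.set_printoptions(precision=1,suppress=True)
a=eyes.get_image("scene"); b=eyes.get_image("top")
o=np.hstack([cv2.resize(i["pixels"][y:y+120,x:x+120],(400,400)) for i,x,y in((a,240,130),(b,240,190))])
cv2.imwrite("pics/m3.png",o); print(manip.sense()["tool_pos"])
for p in (a,b):
    for n in ("head","knob_center","head_center"):
        for x in mark_of(n,p)[:1]: print(n,round(x["conf"],2),toW(p,x["point"]))
    P,u,v=cloud(p)
    m=(np.hypot(P[:,0]-485,P[:,1]+18)<45)&(P[:,2]>56)&(P[:,2]<72); k=P[m]
    if len(k): print("knobtop",len(k),k.min(0),k.max(0),np.median(k[:,2]))
    m=(np.hypot(P[:,0]-485,P[:,1]+18)<100)&(P[:,2]>31)&(P[:,2]<48)&(P[:,1]<-44); k=P[m]
    if len(k)>5: print("spout",len(k),k.mean(0),k.min(0),np.polyfit(k[:,1],k[:,0],1)[0]*100)
```

```text
[487.9 -18.4 174.3]
head 0.52 [484.9 -18.   -1. ]
knob_center 0.6 [486.8 -16.   52.4]
head_center 0.71 [487.  -19.3  22.3]
knobtop 51 [471.6 -30.9  56.7] [498.8  -1.8  67.7] 62.14253335044872
spout 41 [488.4 -64.3  38.1] [480.  -87.   31.1] -6.9129282313928675
knob_center 0.72 [476.7 416.1   2.8]
```

View pics/m3.png

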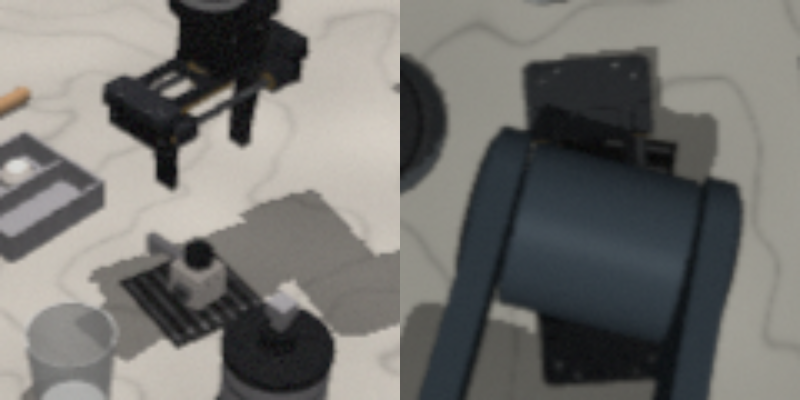

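Emit:
{"fn": "arm_command", "kwargs": {"moves": [{"offset":[0,0,-5],"yaw":-0.121},{"offset":[0,0,-5],"yaw":-0.121},{"offset":[0,0,-5],"yaw":-0.121},{"offset":[0,0,-5],"yaw":-0.121},{"offset":[0,0,-5],"yaw":-0.121}]}}

```text
t: 10.32
tool_pos: [484.8, -17.7, 143.8]
tool_rot: [[0.843, -0.538, -0.003], [-0.538, -0.843, 0.001], [-0.003, 0.001, -1.0]]
ft_force: [0.8, -0.6, 0.9]
gripper_width: 86.7
```

Emit:
{"fn": "arm_command", "kwargs": {"moves": [{"offset":[0,0,-5],"yaw":-0.121},{"offset":[0,0,-5],"yaw":-0.121},{"offset":[0,0,-5],"yaw":-0.121},{"offset":[0,0,-5],"yaw":-0.121},{"offset":[0,0,-5],"yaw":-0.121}]}}

```text
t: 10.73
tool_pos: [484.7, -17.7, 118.8]
tool_rot: [[0.387, -0.922, -0.003], [-0.922, -0.387, 0.001], [-0.002, 0.002, -1.0]]
ft_force: [0.3, 0.3, 0.1]
gripper_width: 87.1
```

Emit:
{"fn": "arm_command", "kwargs": {"moves": [{"offset":[0,0,-5],"yaw":-0.121},{"offset":[0,0,-5],"yaw":-0.121},{"offset":[0,0,-5],"yaw":-0.119},{"offset":[0,0,0],"yaw":0},{"offset":[0,0,0],"yaw":0}]}}

```text
t: 11.15
tool_pos: [484.7, -17.7, 104.2]
tool_rot: [[0.046, -0.999, -0.003], [-0.999, -0.046, 0.001], [-0.001, 0.003, -1.0]]
ft_force: [-0.0, 0.5, 0.1]
gripper_width: 87.2
```

Emit:
{"fn": "arm_command", "kwargs": {"moves": [{"offset":[0.5,0,-20],"yaw":0},{"offset":[0,0,-18],"yaw":0},{"offset":[0,0,-12],"yaw":0},{"offset":[0,0,-8],"yaw":0},{"offset":[0,0,0],"yaw":0}]}}

```text
t: 11.57
tool_pos: [485.0, -17.7, 45.9]
tool_rot: [[0.044, -0.999, -0.003], [-0.999, -0.044, 0.001], [-0.001, 0.003, -1.0]]
ft_force: [-0.6, 1.2, 0.0]
gripper_width: 86.8
```

Emit:
{"fn": "arm_command", "kwargs": {"moves": [{"offset":[0,0,0],"yaw":0},{"offset":[0,0,0],"yaw":0},{"offset":[0,0,0],"yaw":0},{"offset":[0,0,0],"yaw":0},{"offset":[0,0,0],"yaw":0}], "hand": 1, "force": 20}}

```text
t: 11.98
tool_pos: [486.4, -18.0, 47.8]
tool_rot: [[0.043, -0.999, 0.001], [-0.999, -0.043, -0.0], [0.0, -0.001, -1.0]]
ft_force: [0.4, 0.0, 0.6]
gripper_width: 61.5
```

Emit:
{"fn": "arm_command", "kwargs": {"moves": [{"offset":[0,0,0],"yaw":0},{"offset":[0,0,0],"yaw":0},{"offset":[0,0,0],"yaw":0},{"offset":[0,0,0],"yaw":0},{"offset":[0,0,0],"yaw":0}]}}

```text
t: 12.4
tool_pos: [486.2, -18.0, 47.3]
tool_rot: [[0.043, -0.999, 0.0], [-0.999, -0.043, -0.0], [0.0, -0.0, -1.0]]
ft_force: [-0.5, -0.6, -0.4]
gripper_width: 29.2
```

Width is 29.2 mm, so it is on the 30 mm knob. Raise the force a little and lift gently.

Emit:
{"fn": "arm_command", "kwargs": {"moves": [{"offset":[0,0,0],"yaw":0},{"offset":[0,0,0],"yaw":0},{"offset":[0,0,3],"yaw":0},{"offset":[0,0,5],"yaw":0},{"offset":[0,0,8],"yaw":0}], "force": 30}}

```text
t: 12.82
tool_pos: [485.3, -17.6, 63.2]
tool_rot: [[0.043, -0.999, -0.002], [-0.999, -0.043, 0.001], [-0.001, 0.002, -1.0]]
ft_force: [0.4, -1.0, -1.0]
gripper_width: 28.9
```

Emit:
{"fn": "arm_command", "kwargs": {"moves": [{"offset":[0,0,12],"yaw":0},{"offset":[0,0,14],"yaw":0},{"offset":[0,0,14],"yaw":0},{"offset":[0,0,10],"yaw":0},{"offset":[0,0,4],"yaw":0}]}}

```text
t: 13.23
tool_pos: [486.9, -18.0, 119.2]
tool_rot: [[0.043, -0.999, 0.003], [-0.999, -0.043, -0.001], [0.001, -0.003, -1.0]]
ft_force: [0.2, -0.8, -0.7]
gripper_width: 29.2
```

Run:
```python
from h import *
np.set_printoptions(precision=2,suppress=True)
a=eyes.get_image("scene")
cv2.imwrite("pics/m4.png",cv2.resize(a["pixels"][120:230,230:350],(480,440)))
s=manip.sense(); print(s["tool_pos"],s["ft_force"],s["moment"],s["gripper_width"],s["joint_positions"])
```

```text
[486.93 -18.03 119.22] [ 0.14  0.29 -0.77] [0.06 0.02 0.01] 28.623223524326615 [-0.27  0.51  1.87  0.    0.75  1.26]
```

View pics/m4.png

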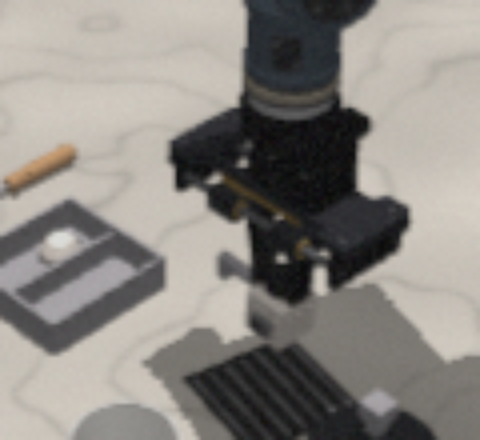

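Emit:
{"fn": "arm_command", "kwargs": {"moves": [{"offset":[1.7,-10,0],"yaw":0.08},{"offset":[1.7,-16,0],"yaw":0.117},{"offset":[1.7,-16,0],"yaw":0.117},{"offset":[1.7,-16,0],"yaw":0.117},{"offset":[1.7,-16,0],"yaw":0.117}]}}

```text
t: 13.7
tool_pos: [494.1, -92.3, 116.9]
tool_rot: [[0.562, -0.827, -0.001], [-0.827, -0.562, 0.0], [-0.001, 0.001, -1.0]]
ft_force: [0.2, -0.1, -0.8]
gripper_width: 28.9
```

Emit:
{"fn": "arm_command", "kwargs": {"moves": [{"offset":[1.7,-16,0],"yaw":0.117},{"offset":[1.7,-16,0],"yaw":0.117},{"offset":[1.7,-16,0],"yaw":0.117},{"offset":[1.7,-16,0],"yaw":0.117},{"offset":[1.7,-16,0],"yaw":0.117}]}}

```text
t: 14.12
tool_pos: [502.5, -172.4, 116.8]
tool_rot: [[0.925, -0.38, -0.001], [-0.38, -0.925, 0.001], [-0.001, -0.0, -1.0]]
ft_force: [-0.3, -0.7, -0.4]
gripper_width: 28.8
```

Emit:
{"fn": "arm_command", "kwargs": {"moves": [{"offset":[1.7,-16,0],"yaw":0.117},{"offset":[1.7,-16,0],"yaw":0.117},{"offset":[1.7,-16,0],"yaw":0.117},{"offset":[0,-3,0],"yaw":0.117},{"offset":[0,0,0],"yaw":0}]}}

```text
t: 14.53
tool_pos: [508.0, -224.1, 116.8]
tool_rot: [[0.997, 0.073, -0.0], [0.073, -0.997, 0.0], [-0.0, -0.0, -1.0]]
ft_force: [0.1, -0.2, -1.2]
gripper_width: 29.1
```

Emit:
{"fn": "arm_command", "kwargs": {"moves": [{"offset":[0,0,-10],"yaw":0},{"offset":[0,0,-10],"yaw":0},{"offset":[0,0,0],"yaw":0},{"offset":[0,0,0],"yaw":0}]}}

```text
t: 14.87
tool_pos: [507.1, -221.6, 95.9]
tool_rot: [[0.997, 0.073, -0.003], [0.073, -0.997, 0.002], [-0.003, -0.002, -1.0]]
ft_force: [-0.5, 1.1, -0.8]
gripper_width: 28.6
```

Run:
```python
from h import *
np.set_printoptions(precision=3,suppress=True)
a=eyes.get_image("scene"); b=eyes.get_image("top")
o=np.hstack([cv2.resize(i["pixels"][y:y+100,x:x+100],(400,400)) for i,x,y in((a,190,130),(b,330,170))])
cv2.imwrite("pics/m5.png",o)
s=manip.sense(); R=s["tool_rot"];print(s["tool_pos"],np.arctan2(R[1][0],R[0][0]),s["gripper_width"])
for p in (a,b):
    for n in ("head","knob_center","head_center","bay"):
        for x in mark_of(n,p)[:1]: print(n,round(x["conf"],2),toW(p,x["point"]))
    P,u,v=cloud(p)
    m=(np.hypot(P[:,0]-535,P[:,1]+249)<120)&(P[:,2]>20)&(P[:,2]<42); k=P[m].astype(np.float32)
    print("rim",len(k),cv2.minAreaRect(k[:,:2]))
    m=(np.hypot(P[:,0]-508,P[:,1]+223)<85)&(P[:,2]>65)&(P[:,2]<100)&(P[:,0]>535); k=P[m]
    if len(k)>5: print("spout",len(k),k.mean(0),k.max(0),np.polyfit(k[:,0],k[:,1],1)[0])
```

```text
[ 507.975 -222.311   96.923] 0.07302529618998331 28.917348002292215
head 0.5 [ 506.146 -219.597   48.963]
knob_center 0.63 [ 507.994 -221.498  103.16 ]
head_center 0.59 [ 506.116 -221.399   69.656]
bay 0.62 [ 537.636 -215.801    3.518]Traceback (most recent call last):
  File "<stdin>", line 12, in <module>
cv2.error: OpenCV(4.12.0) /io/opencv/modules/imgproc/src/convhull.cpp:143: error: (-215:Assertion failed) total >= 0 && (depth == CV_32F || depth == CV_32S) in function 'convexHull'
```

View pics/m5.png

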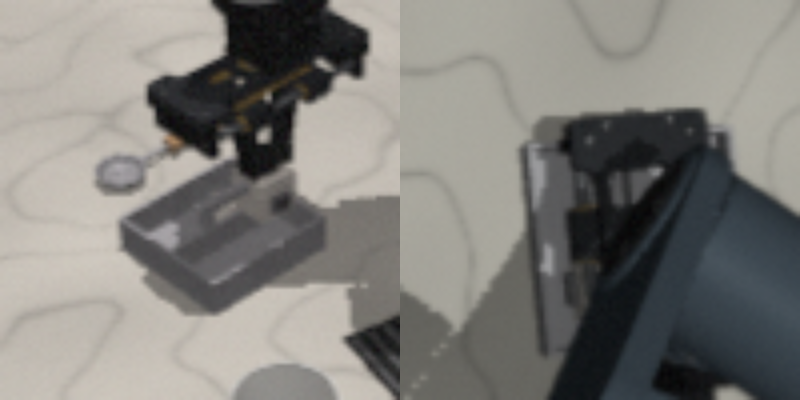

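Emit:
{"fn": "arm_command", "kwargs": {"moves": [{"offset":[0,0,-8],"yaw":0},{"offset":[0,0,-6],"yaw":0},{"offset":[0,0,-4],"yaw":0},{"offset":[0,0,-3],"yaw":0},{"offset":[0,0,-3],"yaw":0}]}}

```text
t: 15.58
tool_pos: [507.9, -222.7, 72.6]
tool_rot: [[0.997, 0.073, -0.001], [0.073, -0.997, 0.0], [-0.001, -0.001, -1.0]]
ft_force: [-0.2, 0.5, -1.0]
gripper_width: 28.8
```

Run:
```python
from h import *
np.set_printoptions(precision=1,suppress=True)
a=eyes.get_image("scene")
cv2.imwrite("pics/m6.png",cv2.resize(a["pixels"][160:215,215:280],(780,590),interpolation=cv2.INTER_CUBIC))
s=manip.sense(); print(s["tool_pos"],s["ft_force"])
# project bay walls' inner edges & hub underside outline
th=.074; ex=np.array([np.cos(th),np.sin(th)]); ey=np.array([-ex[1],ex[0]]); c=np.array([533.6,-217.6])
k=12
for n,X in dict(hub=[[508,-223,s["tool_pos"][2]-43.5]],rimA=[[*(c+29.5*ey+63.5*ex),36]],rimB=[[*(c+29.5*ey-63.5*ex),36]],rimC=[[*(c-29.5*ey+63.5*ex),36]],rimD=[[*(c-29.5*ey-63.5*ex),36]]).items():
    q=proj(a,X)[0]; print(n,(q-[215,160])*[12,590/55])
```

```text
[ 507.7 -222.6   72.2] [-0.9  0.1 -1.9]
hub [489.3 276.2]
rimA [336.7 427.2]
rimB [654.  253.7]
rimC [204.7 344. ]
rimD [521.3 177.9]
```

View pics/m6.png

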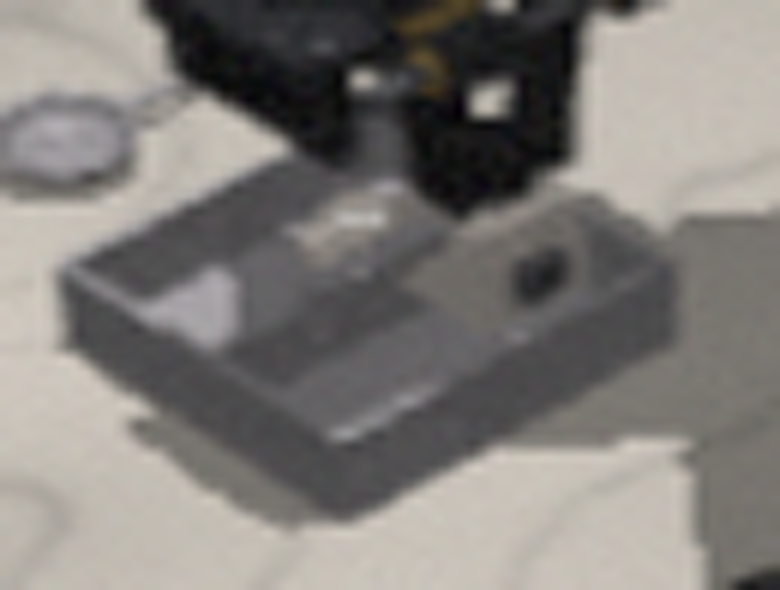

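The head is 7 mm below the rim with no contact force. The predicted near corner (337,427) agrees with the picture (~(333,428)). Continuing down.

Emit:
{"fn": "arm_command", "kwargs": {"moves": [{"offset":[0,0,-4],"yaw":0},{"offset":[0,0,-4],"yaw":0},{"offset":[0,0,-3],"yaw":0},{"offset":[0,0,-3],"yaw":0},{"offset":[0,0,-2],"yaw":0}]}}

```text
t: 16.05
tool_pos: [508.0, -222.8, 56.8]
tool_rot: [[0.997, 0.073, -0.0], [0.073, -0.997, 0.0], [-0.0, -0.0, -1.0]]
ft_force: [0.3, -0.5, -0.6]
gripper_width: 29.0
```

Emit:
{"fn": "arm_command", "kwargs": {"moves": [{"offset":[0,0,-2],"yaw":0},{"offset":[0,0,-2],"yaw":0},{"offset":[0,0,-1],"yaw":0},{"offset":[0,0,-1],"yaw":0},{"offset":[0,0,0],"yaw":0}]}}

```text
t: 16.47
tool_pos: [508.0, -222.8, 51.1]
tool_rot: [[0.997, 0.073, -0.0], [0.073, -0.997, 0.0], [-0.0, -0.0, -1.0]]
ft_force: [-0.9, 0.3, -1.0]
gripper_width: 29.1
```

Emit:
{"fn": "arm_command", "kwargs": {"moves": [{"offset":[0,0,-1],"yaw":0},{"offset":[0,0,0],"yaw":0},{"offset":[0,0,0],"yaw":0}]}}

```text
t: 16.72
tool_pos: [508.1, -222.9, 50.3]
tool_rot: [[0.997, 0.073, 0.0], [0.073, -0.997, -0.0], [0.0, 0.0, -1.0]]
ft_force: [-0.2, -0.3, -0.8]
gripper_width: 29.1
```

Emit:
{"fn": "arm_command", "kwargs": {"moves": [{"offset":[0,0,-0.8],"yaw":0},{"offset":[0,0,0],"yaw":0},{"offset":[0,0,0],"yaw":0}]}}

```text
t: 16.97
tool_pos: [508.1, -222.9, 49.4]
tool_rot: [[0.997, 0.073, -0.0], [0.073, -0.997, 0.0], [-0.0, -0.0, -1.0]]
ft_force: [-0.7, -0.3, -0.5]
gripper_width: 28.9
```

Emit:
{"fn": "arm_command", "kwargs": {"moves": [{"offset":[0,0,-0.8],"yaw":0},{"offset":[0,0,0],"yaw":0},{"offset":[0,0,0],"yaw":0}]}}

```text
t: 17.22
tool_pos: [508.1, -222.9, 48.6]
tool_rot: [[0.997, 0.073, -0.0], [0.073, -0.997, 0.0], [-0.0, -0.0, -1.0]]
ft_force: [0.4, -0.3, -1.8]
gripper_width: 28.9
```

Emit:
{"fn": "arm_command", "kwargs": {"moves": [{"offset":[0,0,-0.5],"yaw":0},{"offset":[0,0,0],"yaw":0},{"offset":[0,0,0],"yaw":0}]}}

```text
t: 17.47
tool_pos: [508.2, -223.0, 48.3]
tool_rot: [[0.997, 0.073, 0.0], [0.073, -0.997, -0.0], [0.0, 0.0, -1.0]]
ft_force: [0.1, -0.2, -0.2]
gripper_width: 28.6
```

Emit:
{"fn": "arm_command", "kwargs": {"moves": [{"offset":[0,0,-0.5],"yaw":0},{"offset":[0,0,0],"yaw":0},{"offset":[0,0,0],"yaw":0}]}}

```text
t: 17.72
tool_pos: [508.3, -223.0, 48.2]
tool_rot: [[0.997, 0.073, 0.001], [0.073, -0.997, -0.0], [0.001, 0.0, -1.0]]
ft_force: [0.0, 0.3, 4.8]
gripper_width: 29.2
```

Emit:
{"fn": "arm_command", "kwargs": {"moves": [{"offset":[0,0,0],"yaw":0},{"offset":[0,0,0],"yaw":0},{"offset":[0,0,0],"yaw":0},{"offset":[0,0,0],"yaw":0},{"offset":[0,0,0],"yaw":0}], "hand": -1}}

```text
t: 18.13
tool_pos: [507.9, -222.8, 47.4]
tool_rot: [[0.997, 0.073, -0.0], [0.073, -0.997, 0.0], [-0.0, -0.0, -1.0]]
ft_force: [0.0, -0.1, -0.0]
gripper_width: 54.2
```

Emit:
{"fn": "arm_command", "kwargs": {"moves": [{"offset":[0,0,0],"yaw":0},{"offset":[0,0,0],"yaw":0},{"offset":[0,0,4],"yaw":0},{"offset":[0,0,10],"yaw":0},{"offset":[0,0,20],"yaw":0}]}}

```text
t: 18.55
tool_pos: [506.8, -222.1, 80.8]
tool_rot: [[0.997, 0.073, -0.004], [0.073, -0.997, 0.003], [-0.003, -0.003, -1.0]]
ft_force: [0.5, 0.0, 0.9]
gripper_width: 84.2
```

Emit:
{"fn": "arm_command", "kwargs": {"moves": [{"offset":[0,0,30],"yaw":0},{"offset":[0,0,35],"yaw":0},{"offset":[0,0,35],"yaw":0},{"offset":[0,0,35],"yaw":0},{"offset":[-10,30,10],"yaw":0}]}}

```text
t: 18.97
tool_pos: [503.8, -199.4, 233.7]
tool_rot: [[0.997, 0.07, 0.015], [0.07, -0.997, -0.012], [0.014, 0.013, -1.0]]
ft_force: [2.1, -0.0, 0.8]
gripper_width: 87.1
```

Emit:
{"fn": "arm_command", "kwargs": {"moves": [{"offset":[-5,38,0],"yaw":0},{"offset":[-5,38,0],"yaw":0},{"offset":[0,38,0],"yaw":0},{"offset":[0,38,0],"yaw":0},{"offset":[0,20,0],"yaw":0}]}}

```text
t: 19.38
tool_pos: [486.8, -17.3, 227.7]
tool_rot: [[0.997, 0.075, 0.0], [0.075, -0.997, 0.001], [0.0, -0.001, -1.0]]
ft_force: [0.5, -0.2, -0.5]
gripper_width: 87.0
```

Run:
```python
from h import *
np.set_printoptions(precision=1,suppress=True)
a=eyes.get_image("scene"); b=eyes.get_image("top")
o=np.hstack([cv2.resize(i["pixels"][y:y+80,x:x+80],(400,400),interpolation=cv2.INTER_CUBIC) for i,x,y in((a,205,145),(b,345,190))])
cv2.imwrite("pics/m7.png",o); print(manip.sense()["tool_pos"],manip.sense()["ft_force"])
for p in (a,b):
    for n in ("head","knob_center","cap","cup","milk","spoon"):
        for x in mark_of(n,p)[:1]: print(n,round(x["conf"],2),toW(p,x["point"]))
    P,u,v=cloud(p)
    m=(np.hypot(P[:,0]-508,P[:,1]+223)<30)&(P[:,2]>56)&(P[:,2]<75); k=P[m]
    print("knobtop",len(k),k.mean(0),k.min(0),k.max(0))
```

```text
[487.1 -17.7 227.6] [-0.6 -0.5  0.3]
head 0.66 [ 511.8 -218.8    3.3]
knob_center 0.63 [ 513.  -219.1   52.6]
cap 0.6 [ 515.4 -284.7    1.1]
cup 0.61 [676.9  20.5   3.4]
milk 0.81 [469.4 418.5   0.9]
spoon 0.6 [ 492.  -401.3   -2.3]
knobtop 45 [ 512.  -218.    62.2] [ 498.4 -233.4   56. ] [ 526.  -204.2   67.9]
head 0.78 [ 510.  -225.3    4. ]
knob_center 0.74 [ 505.3 -226.6   53.2]
cap 0.45 [ 513.8 -285.7    3.2]
cup 0.57 [681.3  15.6   1.7]
milk 0.76 [473.  418.    3.4]
spoon 0.97 [ 487.8 -398.2   -4.1]
knobtop 119 [ 509.7 -222.2   63.6] [ 496.1 -237.6   56.2] [ 523.3 -207.8   68.7]
```

View pics/m7.png

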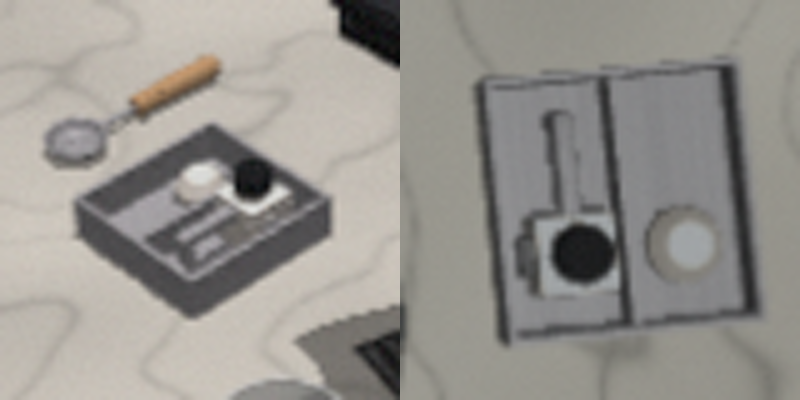

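The head stands upright in the left bay: in the top crop the knob is at (582,252) with the spout pointing up along the bay. The knob top is at about 64 mm (4+60), and the cap and the other things have not moved.

```bash
python3 -c "
from bench import manip
print(manip.hand_in())"
```

```text
the job is handed in; nothing more can be done
None
```

I took the pump head off the canister, stood it on the drip mat and let go. Then I picked it up again by the knob and set it upright on the floor of the empty caddy bay. The job was handed in at about 19.5 s.

- **Pulling it off:** I pinched the hub across the button at 25 N. The fingers closed to about 39.4–40 mm, so the button was flush, and the head rose straight up off the post without resistance.
- **Mat and bay:** Each time I lowered the head until I felt light contact (10 N or less) before opening the fingers. Pictures afterwards showed it standing upright in both places.
- **Last checks:**
  - The top of the knob measured 62–64 mm high, against 64 mm expected if the head sits on the bay floor.
  - The spout lies along the bay and the gripper is clear.
  - The cap, cup, milk bottle and spoon are where they were, within the measurement noise of about 5 mm.
- **Disagreement:** The two cameras differed by about 4 mm on the head's sideways position in the bay. In the top view the hub sits close to the divider wall, but I felt no contact with it on the way down.

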